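# Tea scoop out of the mooncake tin

## Robot

A 7-joint arm with a two-finger parallel gripper is mounted at the origin on the work surface. World frame = base frame: x ahead of the robot, y to its left, z up, the work surface at z = 0. Lengths are in m, angles in rad, forces in N, time in s.
With the tool pointing down it reaches from about 0.425 to 1.025 m from the base axis. Payload 9.4 kg.
Tool frame: the origin (TCP) lies midway between the tips of the shut fingers; the grasp point (between the pads) lies 19 mm behind it; z points along the fingers, y is the direction in which the jaws open and shut (so a half turn about z gives the same grasp; the last joint's range is limited). The gripper opens to 93 mm and grips with 3 to 60 N. Pads are 15 mm wide; open, the fingers measure 128 mm over their backs; the gripper's body (75 mm by 188 mm) begins 65 mm behind the grasp point.
Start: joints at [-1.413, 0.599, -0.003, 1.599, 0.002, 0.943, -0.08], TCP at [0.169, 0.705, 0.219] pointing down, gripper open.
Joint ranges: [-2.57, 2.57], [-0.35, 1.97], [-1.29, 1.29], [0.11, 2.56], [-1.05, 4.19], [0.11, 1.86], [-2.63, 2.63]. Speed limits (rad/s): [2.22, 2.22, 3.01, 3.01, 3.14, 3.14, 3.14].

## Interface

Orientations are given as a rotation vector (axis times angle).
In Python, from workcell import get_state, optics, ctrl, find_in, spot_point gives the robot as it stands.
- The arm moves only by the shell command python3 -m creep 'ROWS' [OPENING] [FORCE]. ROWS is JSON, a list of rows, each a list of 6 numbers: the shift along the tool's x, y, z in units of 0.8 m (1.0 is 0.8 m), then the turn, a rotation vector about the tool's x, y, z in units of 45 degrees (1.0 is 45 degrees). A call has 1 to 5 rows; each row is the pose to reach, as a shift and turn from the pose commanded when the call began, along the tool's axes at that moment; what a row does not reach only later rows make up. A row lasts 1/10 s, in which the tool goes at most 50 mm and 8.59 degrees, less where a joint would pass 70% of its speed; a pose out of reach is approached as far as the arm can. A call with a number of a shift or a turn outside -1 to 1 is refused whole. A call with a gripper value outside its range is refused whole. OPENING is the finger opening in mm, from 0 to 93, set as the call begins (- or left out, the last holds). The fingers move at their own pace and stop on an object; FORCE is the grip in N (left out, the last holds). Time passes only in rows, so rows that repeat a pose let the fingers close. It gives the time, the measured TCP pose, the force and the opening at its end, in the units of the state.
- get_state(): the state, without advancing time (a new reading comes with each control period).
- optics.capture(name): name is "scene" or "top" or "wrist"; returns a dict with "img" (400x640x3 uint8, blue, green, red), "mtx" (3x3 intrinsics, pixels), "rvec" (rotation vector, rad) and "tvec" (3), from world to camera coordinates, as OpenCV has them. Camera axes: x right, y down, z forward; pixel columns grow to the right and rows downward; lengths in m; the calibration is good to about 2 mm. A picture is of the moment at which its call begins. There is no depth.
- ctrl.sign_off(): hands the job in, once; it reports no verdict.
Trained networks look in a picture, given as the dict that the camera call returned (one of the last four; its "shot" number tells which), for a name from the list of things; names that differ only in an ending like _2 or _b are one class to them, and where a whole thing is asked for, a point or a joint stands for the part that bears it (a point fixed in the world has none). Each returns a list of dicts, best first, with "confidence" (0 to 1); they miss things now and then, are a little off and sometimes report something else, mostly with a low value. They report only what shows in the picture. A call takes as long as a camera call. They do not tell look-alikes from the thing itself.
- find_in(picture, target): "bbox" ([left, top, right, bottom] in pixels, round what is visible of it).
- spot_point(picture, target): "uv" ([column, row] in pixels: a listed point, or the origin of a listed thing).
The state is a dict: "clock": time; "qpos": joint angles; "joint_vel": joint speeds; "joint_torque": joint torques, N m; "ee_pos": TCP position; "ee_rot": TCP orientation; "force": force on the tool from outside, world axes, zero at the start; "wrist_torque": the same for the moment, N m; "finger_gap": opening from 0.0 (shut) to 1.0 (fully open).
Only numpy, scipy, OpenCV 4.12 (cv2) and the standard library are available. Lean on these libraries where they do the work, as an engineer would, in place of code of your own. Each camera call takes 0.05 s, during which the arm holds its last target. There are 200 camera calls.

## Task

Find the tea scoop, the one with the deep bowl, among the odds and ends in the open mooncake tin, and lay it gently in the small wooden tray, lying flat with the bowl facing up. Then close the tin's lid fully without slamming it, leaving all the other bits inside and the cups, canister and lantern where they are.

Things in the scene. Friction and masses are not known exactly. Their poses are not given: they have to be found in the camera images.
- scoop: the wanted steel tea scoop, 120 long along its x (z up). At the +x end a round bowl, 36 across, 20 high, centred at x = 42, open upwards; a level handle 12 wide (y), 6 thick, runs from x = 26 to -60, its top 18 above the underside, with a tab down at its end. Origin: underside, mid-length. Other bits lie beside it, leaving only about 25 for a finger on each side
- tin: red metal mooncake box, fixed, outer 200 (x) x 300 (y) x 55 high, walls and floor 5 thick, origin at the centre of its underside, z up. The lid is hinged on its +x rim; the tin is turned so that this rim is on the robot's right (-y of the world), give or take 20 degrees
- tin_lid (a joint): lid hinge, rad: 0 shut, about 1.57 standing upright, 1.95 fully open. It starts open. The hinge is stiff: the lid stays where it is left. About 2 N at its free edge moves it
- lid_hinge (a point): middle of the hinge line, on the tin's +x rim, 55 above its underside; axes turn with the lid: y along the hinge, -x towards the free edge, z out of the outer face. The lid is a plate 206 (x) x 306 (y) x 6 thick; its inner face is at z = 0
- lid_edge (a point): middle of the lid's free edge, on its outer face (the top when shut); axes as lid_hinge
- tray: small open wooden tray, fixed, outer 190 (x) x 140 (y) x 14 high, walls and floor 6 thick, origin at the centre of its underside, z up; empty
- opener: loose in the tin, steel bottle opener, 120 long along x, 8 high, handle 12 wide, a flat open ring 36 across at the +x end; origin underside, middle
- spreader: loose in the tin, steel butter spreader, 120 long along x, 10 high, handle 12 wide, flat blade 26 wide at the +x end; origin underside, middle
- tealight0: loose in the tin, tea light, disc 30 across, 14 high; origin centre of underside
- tealight1: loose in the tin, a second tea light like it
- rest0: loose in the tin, white ceramic chopstick rest, 45 (x) x 16 (y) x 13 high; origin centre of underside
- rest1: loose in the tin, a second chopstick rest like it
- cups: two white tea cups nested in a stack, 70 across, 77 high, standing loose; origin centre of underside
- canister: steel tea canister with screw lid, 84 across, 116 high, standing loose; origin centre of underside
- lantern: white plastic lantern folded flat, disc 150 across, 28 high, lying loose; origin centre of underside
Things that resemble listed ones, but are neither listed nor needed, are in the scene too. What is shaped like the opener but yellow is not meant.

How it is judged:
On the way, in this order (a step that is already met when the one before it is completed fails the run):
1. the scoop is lifted out of the tin, above its rim (height (world z) of scoop above 0.065 m and contact force between the fingers and scoop above 0.5 N), for 0.1 s.
2. the scoop lies flat in the tray, bowl up, let go (x of scoop in the frame of tray between -0.035 and 0.035 m and y of scoop in the frame of tray between -0.05 and 0.05 m and z of scoop in the frame of tray below 0.013 m and angle between scoop's own z axis and vertical below 0.15 rad and contact force between the fingers and scoop below 0.05 N and linear speed of scoop below 0.03 m/s), for 0.2 s.
3. the lid is shut (value of joint tin_lid below 0.05 rad), for 0.2 s.
At the end, for the whole second after the job is handed in: The scoop lies at rest in the tray (its middle within 35 mm along and 50 mm across of the tray's centre, underside within 7 mm of the tray's floor, tilted under 0.15 rad, bowl up), let go; the lid is shut (under 0.05 rad); all six other bits are inside the tin (all of step 2 and value of joint tin_lid below 0.05 rad and x of opener in the frame of tin between -0.1 and 0.1 m and y of opener in the frame of tin between -0.15 and 0.15 m and z of each of opener, spreader, tealight0, tealight1, rest0, rest1 in the frame of tin below 0.04 m and x of spreader in the frame of tin between -0.1 and 0.1 m and y of spreader in the frame of tin between -0.15 and 0.15 m and x of tealight0 in the frame of tin between -0.1 and 0.1 m and y of tealight0 in the frame of tin between -0.15 and 0.15 m and x of tealight1 in the frame of tin between -0.1 and 0.1 m and y of tealight1 in the frame of tin between -0.15 and 0.15 m and x of rest0 in the frame of tin between -0.1 and 0.1 m and y of rest0 in the frame of tin between -0.15 and 0.15 m and x of rest1 in the frame of tin between -0.1 and 0.1 m and y of rest1 in the frame of tin between -0.15 and 0.15 m); the robot touches nothing.
It fails at once if the scoop is dropped into the tray (let go over the tray with its underside more than 30 mm above the tray's floor) (horizontal distance between scoop and tray below 0.11 m and z of scoop in the frame of tray above 0.036 m and contact force between the fingers and scoop below 0.02 N).
It fails at once if the lid is slammed (closing faster than 3 rad/s) (velocity of joint tin_lid below -3 rad/s).
It fails at once if the cups moved more than 20 mm (distance of cups from where it was at the start of the episode above 0.02 m).
It fails at once if the canister moved more than 20 mm (distance of canister from where it was at the start of the episode above 0.02 m).
It fails at once if the lantern moved more than 20 mm (distance of lantern from where it was at the start of the episode above 0.02 m).
It also fails if it takes over 64 s, if anything falls off the work surface, if the arm or the gripper's body presses on something with over 40 N, if the wrist force passes 120 N, or if a joint passes its speed limit or range.

## Working session

There is one attempt and no reset: what is moved stays moved. The work goes in short steps, Python scripts to look and compute and a shell command to move; the robot and the scene stay as the last step left them, time stands still between calls to the robot, and variables do not carry over. Pictures are saved under pics/ and viewed, about 8 in all and at most 12, crops included, and the job is handed in when it is done.

```bash
ls; mkdir -p pics; cat > h.py <<'E'
import numpy as np, cv2
from scipy.spatial.transform import Rotation as R
from workcell import get_state, optics, ctrl, find_in, spot_point
def ray(p,uv):
    Rm=cv2.Rodrigues(np.array(p["rvec"],float))[0]; t=np.array(p["tvec"],float).ravel()
    d=Rm.T@np.linalg.inv(np.array(p["mtx"]))@np.array([uv[0],uv[1],1.]); return -Rm.T@t,d
def at(p,uv,z):
    c,d=ray(p,uv); return c+d*(z-c[2])/d[2]
def proj(p,X):
    return cv2.projectPoints(np.array(X,float).reshape(-1,3),np.array(p["rvec"],float),np.array(p["tvec"],float),np.array(p["mtx"],float),None)[0].reshape(-1,2)
def rel(target,yaw=None):
    "shift in tool axes/0.8 to reach world TCP target"
    s=get_state(); r=R.from_rotvec(s["ee_rot"])
    return r.inv().apply(np.array(target)-s["ee_pos"])/0.8
E
python3 - <<'E'
from h import *
s=get_state(); print(s["clock"],s["ee_pos"],s["ee_rot"],R.from_rotvec(s["ee_rot"]).as_matrix().round(3),s["finger_gap"])
names="scoop tin lid_hinge lid_edge tray opener spreader tealight0 rest0 cups canister lantern".split()
for n in ["scene","top"]:
    p=optics.capture(n); cv2.imwrite(f"pics/{n}0.png",p["img"]); print(n,ray(p,(320,200)))
    for k in names:
        print(k,[(np.round(d["uv"]).astype(int).tolist(),round(d["confidence"],2)) for d in spot_point(p,k)[:3]])
print(get_state()["clock"])
E
```

```text
pics
0.0 [0.16857642 0.70463698 0.21775406] [-3.67840262e-01 -3.11994677e+00  2.44194201e-03] [[-0.973  0.233 -0.   ]
 [ 0.233  0.973 -0.002]
 [-0.    -0.002 -1.   ]] 0.9961864099185114
scene (array([1.40704216, 0.18592374, 0.92110874]), array([-0.69649745, -0.04716838, -0.71620764]))
scoop [([206, 233], 0.51)]
tin [([226, 203], 0.57), ([235, 217], 0.57)]
lid_hinge [([182, 187], 0.56), ([380, 193], 0.28)]
lid_edge [([158, 123], 0.98)]
tray [([380, 195], 0.62)]
opener [([222, 207], 0.64), ([308, 234], 0.56)]
spreader [([237, 176], 0.47)]
tealight0 [([238, 218], 0.64), ([235, 177], 0.49), ([350, 278], 0.31)]
rest0 [([203, 215], 0.66), ([213, 188], 0.51)]
cups [([418, 241], 0.67)]
canister [([349, 276], 0.94)]
lantern [([450, 175], 0.92)]
top (array([0.36350449, 0.14053649, 0.97581264]), array([ 0.20116321, -0.03485806, -0.97917063]))
scoop [([413, 172], 0.68), ([181, 272], 0.37)]
tin [([406, 205], 0.88)]
lid_hinge [([446, 203], 0.93)]
lid_edge [([496, 181], 0.6)]
tray [([257, 235], 0.64)]
opener [([322, 180], 0.68), ([407, 205], 0.48)]
spreader [([407, 243], 0.66)]
tealight0 [([390, 226], 0.67), ([389, 188], 0.45)]
rest0 [([422, 186], 0.49), ([422, 223], 0.46)]
cups [([221, 179], 0.69)]
canister [([279, 135], 0.95), ([407, 206], 0.27)]
lantern []
1.3
```

```bash
python3 - <<'E'
import cv2,numpy as np
a=cv2.imread("pics/top0.png"); b=cv2.imread("pics/scene0.png")
c=cv2.resize(a[150:262,350:470],None,fx=5,fy=5,interpolation=cv2.INTER_CUBIC)
cv2.imwrite("pics/crop1.png",c)
cv2.imwrite("pics/both.png",cv2.resize(np.vstack([a[60:340],b[60:340]]),None,fx=1.07,fy=1.07))
E
```

```text
(no output)
```

View pics/both.png

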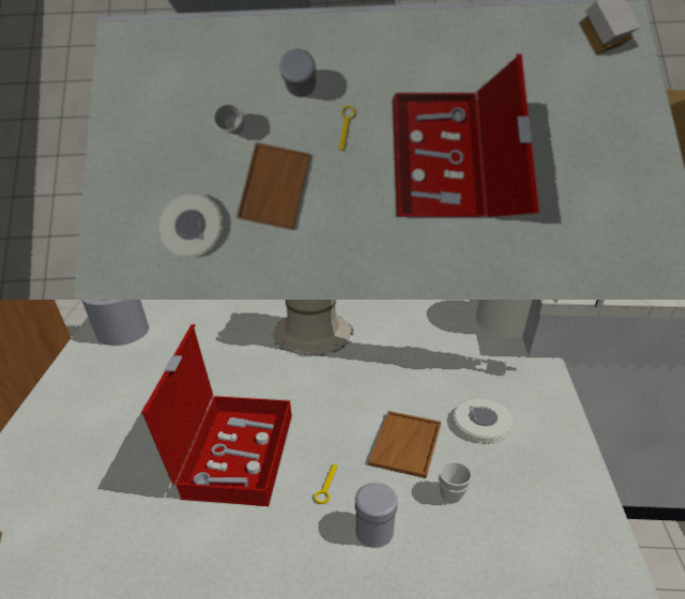

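View pics/crop1.png

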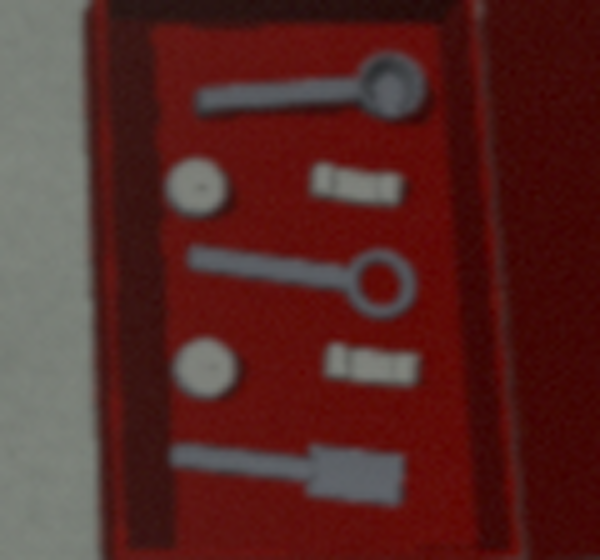

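The elongated things in the tin, in top-view pixels: deep shaded bowl at (428,168) with handle end (390,170); see-through ring at (426,207), the opener; flat blade at (421,245), the spreader. The yellow ring outside at (325,165) is the look-alike. The scoop is the first, because of its deep, shaded bowl. The enlarged crop confirms it.

```bash
python3 - <<'E'
from h import *
import pickle
p=optics.capture("top"); q=optics.capture("scene")
f=lambda x,y:(350+x/5-.4,150+y/5-.4)
g=lambda x,y:(x/1.07,60+y/1.07)
A=at(p,f(200,102),.023);B=at(p,f(391,88),.025);print("tip",A,"bowl",B,np.linalg.norm(A-B), "ang",np.degrees(np.arctan2(*(B-A)[1::-1])))
m=A+(B-A)/np.linalg.norm(B-A)*.06;print("mid",m)
sc=np.array([0,0,0])
for n,u in [("TL",(394,94)),("BL",(398,216)),("HT",(477,94)),("HB",(483,216))]: print(n,at(p,g(*u),.055).round(4))
T=[at(p,g(*u),.014) for u in [(258,144),(311,152),(293,228),(238,219)]]; print("tray",np.round(T,4),np.mean(T,0))
print("tray sides",[np.linalg.norm(T[i]-T[i-1]).round(3) for i in range(4)])
print("tray net",at(p,(257,235),0),"tin net",at(p,(406,205),0),"hinge",at(p,(446,203),.055), "scene: tray",at(q,(380,195),0),"hinge",at(q,(182,187),.055),"scoop",at(q,(206,233),.005))
for n,u in [("cups",(221,179)),("can",(279,135))]: print(n,at(p,u,0).round(3))
c1,d1=ray(p,(496,181));c2,d2=ray(q,(158,123))
k=np.linalg.lstsq(np.c_[d1,-d2],c2-c1,rcond=None)[0];print("edge",c1+d1*k[0],c2+d2*k[1])
E
```

```text
tip [ 0.6325812  -0.08412887  0.023     ] bowl [ 0.63506072 -0.18686467  0.025     ] 0.10278517988252237 ang -88.61744240549476
mid [ 0.6340286  -0.14410005  0.02416748]
TL [ 0.6864 -0.026   0.055 ]
BL [ 0.3917 -0.0117  0.055 ]
HT [ 0.677  -0.2299  0.055 ]
HB [ 0.3824 -0.2071  0.055 ]
tray [[0.5856 0.3153 0.014 ]
 [0.5592 0.1843 0.014 ]
 [0.3768 0.2336 0.014 ]
 [0.4042 0.3642 0.014 ]] [0.48145576 0.27435417 0.014     ]
tray sides [np.float64(0.188), np.float64(0.134), np.float64(0.189), np.float64(0.133)]
tray net [0.4775661  0.27676896 0.        ] tin net [ 0.53944994 -0.12470743  0.        ] hinge [ 0.52992808 -0.21209412  0.055     ] scene: tray [0.48531047 0.28208779 0.        ] hinge [ 0.53576692 -0.22221361  0.055     ] scoop [ 0.64177902 -0.14579282  0.005     ]
cups [0.635 0.372 0.   ]
can [0.755 0.211 0.   ]
edge [ 0.53386114 -0.24161784  0.2560941 ] [ 0.53349328 -0.23596539  0.2530057 ]
```

```bash
cat > go.py <<'E'
from h import *
import sys
x,y,z,yaw=map(float,sys.argv[1:5])  # target TCP, tool-y heading in deg (tool down)
s=get_state(); r=R.from_rotvec(s["ee_rot"]); a=np.radians(yaw)
Y=np.array([np.cos(a),np.sin(a),0]);Z=np.array([0,0,-1.]);t=R.from_matrix(np.c_[np.cross(Y,Z),Y,Z])
print(s["clock"].__round__(2),"rel",(r.inv().apply(np.array([x,y,z])-s["ee_pos"])/.8).round(4),"turn",(np.degrees((r.inv()*t).as_rotvec())/45).round(4),"q",np.round(s["qpos"],2))
E
python3 -m creep '[[-0.811,-0.887,0,0,0,1],[-0.811,-0.887,0,0,0,1],[-0.811,-0.887,0,0,0,1],[-0.811,-0.887,0,0,0,1],[-0.811,-0.887,0,0,0,1]]' 60
python3 go.py 0.634 -0.136 0.2 1.4
```

```text
clock: 1.9
ee_pos: [0.2906, 0.4847, 0.2189]
ee_rot: [-1.493, -2.764, -0.001]
force: [0.0, 1.0, 0.8]
finger_gap: 0.66
1.9 rel [-0.8843 -0.0661  0.0233] turn [ 6.000e-04 -7.000e-04  7.073e-01] q [-1.28  0.41  0.21  1.98 -0.12  0.76 -0.42]
```

```bash
python3 -m creep '[[-0.884,-0.066,0.02,0,0,0.7],[-0.884,-0.066,0.02,0,0,0.7],[-0.884,-0.066,0.02,0,0,0.7],[-0.884,-0.066,0.02,0,0,0.7],[-0.884,-0.066,0.02,0,0,0.7]]'
python3 go.py 0.634 -0.136 0.2 1.4
```

```text
clock: 2.4
ee_pos: [0.4129, 0.267, 0.2133]
ee_rot: [2.184, 2.258, 0.001]
force: [0.8, 0.3, 0.3]
finger_gap: 0.646
2.4 rel [-0.5126  0.2595  0.0165] turn [ 0.001  -0.0006  0.0113] q [-0.98  0.35  0.38  2.15 -0.2   0.68 -0.43]
```

```bash
python3 -m creep '[[-0.513,0.26,0.016,0,0,0.011],[-0.513,0.26,0.016,0,0,0.011],[-0.513,0.26,0.016,0,0,0.011],[-0.513,0.26,0.016,0,0,0.011],[-0.513,0.26,0.016,0,0,0.011]]'
python3 go.py 0.634 -0.136 0.2 1.4
```

```text
clock: 2.9
ee_pos: [0.534, 0.048, 0.2063]
ee_rot: [2.19, 2.252, 0.001]
force: [2.0, 1.1, -0.3]
finger_gap: 0.644
2.9 rel [-0.2335  0.1185  0.0078] turn [ 0.0009 -0.0005  0.0045] q [-0.47  0.41  0.38  2.06 -0.23  0.71  0.09]
```

```bash
python3 -m creep '[[-0.2335,0.1185,0.008,0,0,0.004],[-0.2335,0.1185,0.008,0,0,0.004],[-0.2335,0.1185,0.008,0,0,0.004],[-0.2335,0.1185,0.008,0,0,0.004],[-0.2335,0.1185,0.008,0,0,0.004]]' 26
python3 go.py 0.634 -0.136 0.2 1.4
python3 - <<'E'
from h import *
p=optics.capture("wrist"); im=p["img"]
for n in ["scoop","tin","lid_hinge"]: print(n,[(np.round(d["uv"]).tolist(),round(d["confidence"],2),at(p,d["uv"],{"scoop":.005,"tin":0,"lid_hinge":.055}[n]).round(4)) for d in spot_point(p,n)[:3]])
import pickle; pickle.dump({k:np.array(p[k]) for k in("mtx","rvec","tvec")},open("w1.pkl","wb"))
cv2.imwrite("pics/w1.png",im)
E
```

```text
clock: 3.4
ee_pos: [0.6346, -0.1411, 0.1998]
ee_rot: [2.198, 2.239, -0.002]
force: [-1.5, 0.2, -0.7]
finger_gap: 0.294
3.4 rel [ 0.0063 -0.0006 -0.0003] turn [ 0.0023  0.0044 -0.0079] q [-0.11  0.55  0.37  1.82 -0.26  0.82  0.4 ]
scoop [([324.0, 178.0], 0.59, array([ 0.635 , -0.1444,  0.005 ]))]
tin [([238.0, 157.0], 0.65, array([ 0.5364, -0.1224,  0.    ]))]
lid_hinge [([224.0, 256.0], 0.59, array([ 0.5298, -0.2203,  0.055 ]))]
```

View pics/w1.png

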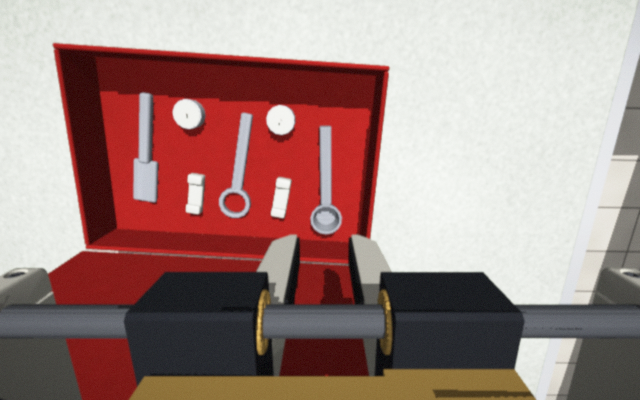

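The wrist view shows the scoop with its handle end at (325,126) and bowl at (326,219), between the tin wall and the rest at (282,198). The tea light at (280,120) is further off.

```bash
python3 - <<'E'
from h import *
import pickle; p=pickle.load(open("w1.pkl","rb"))
A=at(p,(325.3,126),.023);B=at(p,(326,219),.025);M=(A*.42+B*.6)/1.02
print(A,B,np.linalg.norm(A-B),np.degrees(np.arctan2(*(B-A)[1::-1])),A+(B-A)*.06/.102)
for u in [(273,180),(291,181),(286,218)]: print("rest",at(p,u,.018))
print("light",at(p,(295,121),.019),"wall inner",at(p,(381,72),.055),at(p,(367,240),.055))
E
python3 go.py 0.635 -0.136 0.2 1.4
```

```text
[ 0.6353956  -0.08457436  0.023     ] [ 0.63821824 -0.18704716  0.025     ] 0.10253117610819543 -88.42217691204486 [ 0.63705598 -0.14485248  0.02417647]
rest [ 0.57848571 -0.14461018  0.018     ]
rest [ 0.59847286 -0.14538709  0.018     ]
rest [ 0.59226238 -0.18921339  0.018     ]
light [ 0.603454   -0.08028442  0.019     ] wall inner [ 0.68460868 -0.03380174  0.055     ] [ 0.68131764 -0.19875479  0.055     ]
3.6 rel [-0.0038  0.003  -0.0008] turn [-0.001  -0.0013  0.0008] q [-0.12  0.55  0.37  1.82 -0.26  0.82  0.4 ]
```

```bash
python3 -m creep '[[0.001,0.0036,0.06,0,0,0],[0.001,0.0036,0.12,0,0,0],[0.001,0.0036,0.165,0,0,0],[0.001,0.0036,0.19,0,0,0],[0.001,0.0036,0.19,0,0,0]]' 40
python3 go.py 0.6355 -0.132 0.009 1.5
```

```text
clock: 4.1
ee_pos: [0.6338, -0.1304, 0.0451]
ee_rot: [-2.188, -2.248, 0.004]
force: [-0.2, -0.3, -0.5]
finger_gap: 0.43
4.1 rel [-0.0021  0.0023  0.0451] turn [-0.0064 -0.0024  0.0014] q [-0.05  0.74  0.26  1.91 -0.35  0.54  0.48]
```

```bash
python3 -m creep '[[-0.001,0.001,0.015,0,0,0],[-0.001,0.001,0.03,0,0,0],[-0.001,0.001,0.045,0,0,0],[-0.001,0.001,0.045,0,0,0],[-0.001,0.001,0.045,0,0,0]]' 40
python3 go.py 0.6355 -0.132 0.009 1.5
```

```text
clock: 4.6
ee_pos: [0.6367, -0.1343, 0.0116]
ee_rot: [-2.194, -2.248, 0.0]
force: [0.2, 0.1, 0.5]
finger_gap: 0.429
4.6 rel [ 0.0029 -0.0014  0.0033] turn [-0.0002 -0.0001 -0.0024] q [-0.03  0.79  0.24  1.92 -0.37  0.48  0.49]
```

```bash
python3 -m creep '[[0,0,0,0,0,0],[0,0,0,0,0,0],[0,0,0,0,0,0],[0,0,0,0,0,0],[0,0,0,0,0,0]]' 0 30
```

```text
clock: 5.1
ee_pos: [0.6369, -0.1343, 0.0119]
ee_rot: [2.194, 2.248, 0.0]
force: [-0.1, -0.3, 2.2]
finger_gap: 0.124
```

```bash
python3 -m creep '[[0,0,-0.015,0,0,0],[0,0,-0.04,0,0,0],[0,0,-0.08,0,0,0],[0,0,-0.13,0,0,0],[0,0,-0.18,0,0,0]]' 0 45
python3 -m creep '[[0,0,0,0,0,0],[0,0,0,0,0,0],[0,0,0,0,0,0]]'
python3 - <<'E'
from h import *
p=optics.capture("wrist"); q=optics.capture("scene")
s=cv2.resize(q["img"][130:300,130:330],(640,544))[:400]
cv2.imwrite("pics/g1.png",cv2.resize(np.vstack([p["img"],s]),None,fx=.74,fy=.74))
E
python3 go.py 0.481 0.275 0.16 75
```

```text
clock: 5.6
ee_pos: [0.6363, -0.1343, 0.1576]
ee_rot: [-2.194, -2.248, 0.001]
force: [-0.0, -0.1, -0.0]
finger_gap: 0.12
clock: 5.9
ee_pos: [0.636, -0.1338, 0.155]
ee_rot: [-2.193, -2.248, 0.001]
force: [-0.8, 0.2, -0.8]
finger_gap: 0.117
6.0 rel [ 0.5158 -0.1811 -0.0064] turn [-0.0022 -0.0023 -1.6354] q [-0.1   0.6   0.35  1.85 -0.29  0.74  0.43]
```

View pics/g1.png

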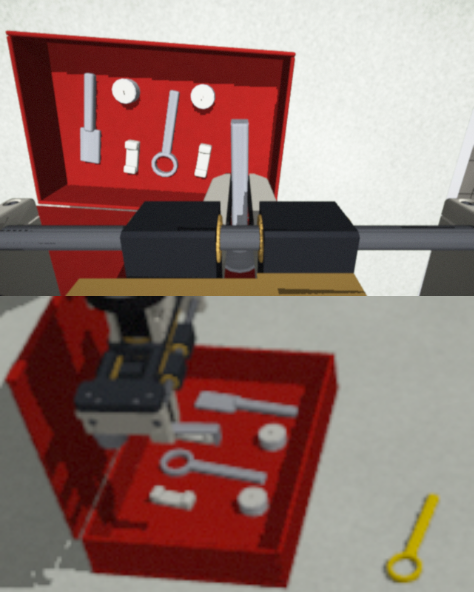

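```bash
python3 - <<'E'
from h import *
import pickle
p=optics.capture("wrist"); s=get_state(); t=np.array(s["ee_pos"])
for a in (-.1,0,.1): print(a,proj(p,t+[0,.0497*np.cos(a),.011+.0497*np.sin(a)]))
E
python3 -m creep '[[0.516,-0.19,0,0,0,-1],[0.516,-0.19,0,0,0,-1],[0.516,-0.19,0,0,0,-1],[0.516,-0.19,0,0,0,-1],[0.516,-0.19,0,0,0,-1]]'
python3 go.py 0.4715 0.2797 0.15 75
```

```text
-0.1 [[326.3963979  164.56930249]]
0 [[326.46449586 165.86937862]]
0.1 [[326.50847689 168.28026199]]
clock: 6.55
ee_pos: [0.5434, 0.0996, 0.1549]
ee_rot: [-1.209, -2.899, 0.001]
force: [1.9, 0.1, -1.2]
finger_gap: 0.121
6.55 rel [0.2232 0.0945 0.0062] turn [-0.0011 -0.001  -0.6732] q [-0.39  0.48  0.15  2.06 -0.12  0.6   0.62]
```

```bash
python3 -m creep '[[0.223,0.0945,0.006,0,0,-0.673],[0.223,0.0945,0.006,0,0,-0.673],[0.223,0.0945,0.006,0,0,-0.673],[0.223,0.0945,0.006,0,0,-0.673],[0.223,0.0945,0.006,0,0,-0.673]]'
python3 go.py 0.4715 0.2797 0.06 75
python3 - <<'E'
from h import *
p=optics.capture("wrist"); q=optics.capture("top"); r=optics.capture("scene")
print([(at(x,d["uv"],0).round(4),d["confidence"]) for x in (p,q,r) for d in spot_point(x,"tray")[:1]])
t=np.array(get_state()["ee_pos"]); d=np.array([np.cos(np.radians(-15)),np.sin(np.radians(-15)),0])
for a in (-.1,0,.1): print(a,proj(p,t-d*.0497+[0,0,.011]))
s=cv2.resize(r["img"][130:300,280:480],(640,544))[72:472]
cv2.imwrite("pics/g2.png",cv2.resize(np.vstack([p["img"],s]),None,fx=.74,fy=.74))
E
```

```text
clock: 7.05
ee_pos: [0.4709, 0.2849, 0.1499]
ee_rot: [-0.402, -3.113, -0.003]
force: [-0.0, -0.9, -1.1]
finger_gap: 0.118
7.05 rel [-0.0027 -0.0063  0.1124] turn [ 0.0021 -0.0034  0.0063] q [-0.65  0.48  0.    2.07 -0.01  0.59  0.68]
[(array([0.4834, 0.2792, 0.    ]), 0.55), (array([0.4803, 0.2794, 0.    ]), 0.58)]
-0.1 [[310.45133674 177.29750626]]
0 [[310.45133674 177.29750626]]
0.1 [[310.45133674 177.29750626]]
```

View pics/g2.png

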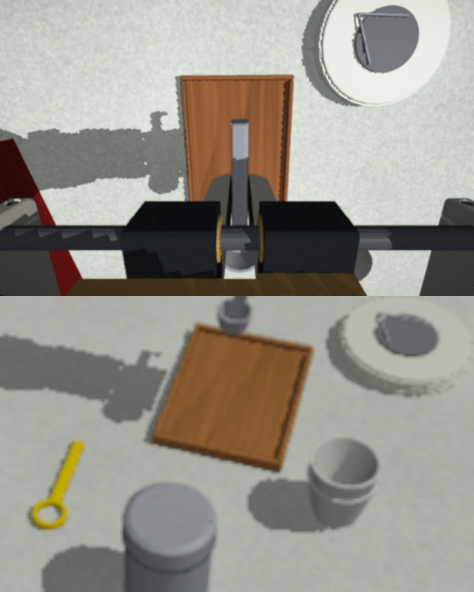

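The wrist view shows the scoop in line with the tray (handle end at (324,165)). The tray's far edge runs at row 103 and the lantern is well clear.

```bash
python3 -m creep '[[-0.002,-0.004,0.05,0,0,0.006],[-0.002,-0.004,0.1,0,0,0.006],[-0.002,-0.004,0.14,0,0,0.006],[-0.002,-0.004,0.15,0,0,0.006],[-0.002,-0.004,0.15,0,0,0.006]]'
python3 go.py 0.4715 0.281 0.0145 75
python3 -m creep '[[0,0,0,0,0,0],[0,0,0,0,0,0]]'
python3 go.py 0.4715 0.281 0.0145 75
```

```text
clock: 7.85
ee_pos: [0.4745, 0.2739, 0.03]
ee_rot: [-0.429, -3.111, 0.003]
force: [-0.0, 0.3, -0.6]
finger_gap: 0.118
7.85 rel [0.006  0.0076 0.0194] turn [-0.0027 -0.0016 -0.0155] q [-0.63  0.68  0.    2.14 -0.01  0.33  0.68]
clock: 8.05
ee_pos: [0.4756, 0.2753, 0.0324]
ee_rot: [0.427, 3.11, 0.002]
force: [0.1, -0.5, -1.2]
finger_gap: 0.12
8.05 rel [0.0068 0.0054 0.0224] turn [ 0.0023  0.0022 -0.0144] q [-0.63  0.67  0.    2.14 -0.01  0.33  0.68]
```

```bash
python3 -m creep '[[0.005,0.005,0.005,0,0,-0.014],[0.005,0.005,0.01,0,0,-0.014],[0.005,0.005,0.015,0,0,-0.014],[0.005,0.005,0.018,0,0,-0.014],[0.005,0.005,0.02,0,0,-0.014]]'
python3 -m creep '[[0,0,0.001,0,0,0],[0,0,0.002,0,0,0],[0,0,0.002,0,0,0]]'
```

```text
clock: 8.55
ee_pos: [0.4718, 0.2799, 0.0145]
ee_rot: [-0.41, -3.115, 0.001]
force: [-0.4, 0.6, 0.1]
finger_gap: 0.12
clock: 8.85
ee_pos: [0.4719, 0.2799, 0.0132]
ee_rot: [-0.41, -3.115, 0.0]
force: [0.7, 0.1, -0.7]
finger_gap: 0.116
```

```bash
python3 -m creep '[[0,0,0.001,0,0,0],[0,0,0.002,0,0,0],[0,0,0.002,0,0,0]]'
python3 -m creep '[[0,0,0.001,0,0,0],[0,0,0.001,0,0,0]]'
```

```text
clock: 9.15
ee_pos: [0.4719, 0.28, 0.0127]
ee_rot: [0.41, 3.114, 0.001]
force: [-2.1, -1.6, 14.8]
finger_gap: 0.123
clock: 9.35
ee_pos: [0.472, 0.28, 0.0126]
ee_rot: [0.41, 3.114, 0.001]
force: [-3.5, -2.4, 24.6]
finger_gap: 0.119
```

Contact with the tray floor. I back off slightly, then release.

```bash
python3 -m creep '[[0,0,-0.0015,0,0,0],[0,0,-0.0015,0,0,0]]'
python3 -m creep '[[0,0,0,0,0,0],[0,0,0,0,0,0],[0,0,0,0,0,0],[0,0,0,0,0,0],[0,0,0,0,0,0]]' 50 10
python3 -m creep '[[0,0,-0.01,0,0,0],[0,0,-0.04,0,0,0],[0,0,-0.09,0,0,0],[0,0,-0.15,0,0,0],[0,0,-0.2,0,0,0]]'
python3 go.py 0.53 -0.36 0.36 90
python3 - <<'E'
from h import *
p=optics.capture("wrist"); t=optics.capture("top"); r=optics.capture("scene")
for n,x in (("w",p),("t",t),("s",r)): print(n,[(at(x,d["uv"],.006).round(4),round(d["confidence"],2)) for d in spot_point(x,"scoop")[:2]])
s=cv2.resize(r["img"][130:300,280:480],(640,544))[72:472]
cv2.imwrite("pics/g3.png",cv2.resize(np.vstack([p["img"],s]),None,fx=.74,fy=.74))
for n in ("lid_edge","lid_hinge"):
  print(n,[(d["uv"],d["confidence"]) for x in (t,r) for d in spot_point(x,n)[:1]])
E
```

```text
clock: 9.55
ee_pos: [0.4721, 0.2801, 0.0127]
ee_rot: [0.41, 3.114, 0.001]
force: [-1.7, -1.6, 12.5]
finger_gap: 0.118
clock: 10.05
ee_pos: [0.4718, 0.28, 0.0119]
ee_rot: [-0.41, -3.115, 0.0]
force: [-0.1, 0.1, 0.3]
finger_gap: 0.503
clock: 10.55
ee_pos: [0.4718, 0.2799, 0.1748]
ee_rot: [0.41, 3.114, 0.001]
force: [0.6, 0.8, 0.5]
finger_gap: 0.539
10.55 rel [-0.2773 -0.7537 -0.2319] turn [ 0.0007  0.0008 -0.3331] q [-0.65  0.45  0.01  2.05 -0.01  0.64  0.68]
w [(array([0.4808, 0.2749, 0.006 ]), 0.93)]
t [(array([ 0.5411, -0.1295,  0.006 ]), 0.53)]
s [(array([0.4895, 0.2726, 0.006 ]), 0.65)]
lid_edge [([497.7, 180.8], 0.56), ([156.9, 120.0], 0.93)]
lid_hinge [([448.8, 203.5], 0.66), ([183.4, 187.0], 0.6)]
```

View pics/g3.png

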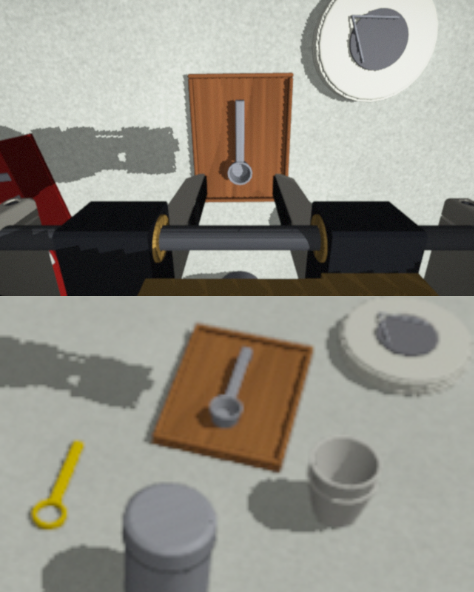

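The scoop lies flat in the tray with the bowl up, near the tray's centre, and the cups, canister and lantern are untouched. Next the lid: cross over it with the fingers shut and come down behind it.

```bash
python3 go.py 0.535 -0.33 0.36 -4.4
```

```text
11.05 rel [-0.2735 -0.7161 -0.2355] turn [-3.200e-03  1.000e-04  1.765e+00] q [-0.65  0.45  0.01  2.05 -0.01  0.64  0.68]
```

```bash
python3 -m creep '[[0,0,-0.06,0,0,0.15],[-0.05,-0.02,-0.12,0,0,0.3],[-0.1,-0.04,-0.18,0,0,0.45],[-0.14,-0.08,-0.23,0,0,0.6],[-0.17,-0.13,-0.23,0,0,0.8]]' 0
python3 go.py 0.535 -0.33 0.36 -4.4
```

```text
clock: 11.55
ee_pos: [0.5675, 0.1693, 0.3487]
ee_rot: [1.344, 2.838, 0.004]
force: [0.9, -0.5, -0.1]
finger_gap: 0.155
11.55 rel [-0.4572 -0.4268 -0.0153] turn [ 0.0039 -0.0012  0.9713] q [-0.56  0.32  0.23  1.76 -0.08  1.07  0.39]
```

```bash
python3 -m creep '[[-0.457,-0.427,-0.02,0,0,0.95],[-0.457,-0.427,-0.02,0,0,0.95],[-0.457,-0.427,-0.02,0,0,0.95],[-0.457,-0.427,-0.02,0,0,0.95],[-0.457,-0.427,-0.02,0,0,0.95]]' 0
python3 go.py 0.535 -0.33 0.36 -4.4
```

```text
clock: 12.05
ee_pos: [0.5494, -0.0829, 0.3539]
ee_rot: [-2.291, -2.149, 0.001]
force: [0.9, -0.3, -0.0]
finger_gap: 0.006
12.05 rel [-0.3094  0.0018 -0.0076] turn [-0.0013  0.0003  0.0163] q [-0.32  0.28  0.48  1.84 -0.14  1.06  0.15]
```

```bash
python3 -m creep '[[-0.31,0.002,-0.008,0,0,0.016],[-0.31,0.002,-0.008,0,0,0.016],[-0.31,0.002,-0.008,0,0,0.016],[-0.31,0.002,-0.008,0,0,0.016],[-0.31,0.002,-0.008,0,0,0.016]]'
python3 go.py 0.53 -0.33 0.205 -4.4
python3 - <<'E'
from h import *
t=optics.capture("scene"); u=optics.capture("top")
cv2.imwrite("pics/l1.png",np.vstack([t["img"][20:300,60:500],u["img"][20:300,200:640]]))
E
```

```text
clock: 12.55
ee_pos: [0.5367, -0.3307, 0.36]
ee_rot: [-2.298, -2.141, 0.001]
force: [0.1, -0.0, -0.6]
finger_gap: 0.006
12.55 rel [ 0.0002 -0.0081  0.1938] turn [-0.0017 -0.0002  0.008 ] q [ 0.1   0.39  0.54  1.68 -0.22  1.13  0.62]
```

View pics/l1.png

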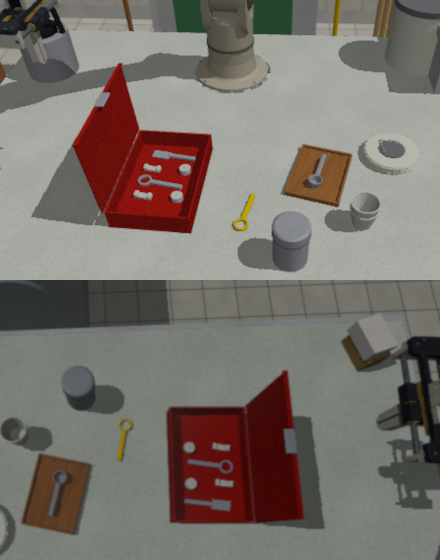

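```bash
python3 - <<'E'
from h import *
u=optics.capture("top")
print([at(u,x,z).round(3) for x,z in (((548,95),.1),((595,85),.1))], proj(u,get_state()["ee_pos"]))
E
python3 -m creep '[[0,-0.004,0.05,0,0,0],[0,-0.004,0.1,0,0,0],[0,-0.004,0.15,0,0,0],[0,-0.004,0.19,0,0,0],[0,-0.004,0.193,0,0,0]]'
python3 go.py 0.53 -0.232 0.205 -4.4
```

```text
[array([ 0.793, -0.494,  0.1  ]), array([ 0.816, -0.623,  0.1  ])] [[576.45710235 162.69511447]]
clock: 13.2
ee_pos: [0.5326, -0.3253, 0.2021]
ee_rot: [-2.291, -2.139, 0.004]
force: [0.6, -0.5, 1.3]
finger_gap: -0.0
13.2 rel [ 0.1162 -0.0112 -0.0031] turn [-0.009  -0.0043  0.0102] q [ 0.15  0.53  0.46  1.87 -0.32  0.82  0.71]
```

```bash
python3 -m creep '[[0.02,0,0,0,0,0],[0.04,0,0,0,0,0],[0.06,0,0,0,0,0],[0.08,0,0,0,0,0],[0.1,0,0,0,0,0]]'
python3 go.py 0.53 -0.232 0.205 -4.4
```

```text
clock: 13.7
ee_pos: [0.5401, -0.2467, 0.2074]
ee_rot: [2.297, 2.142, 0.002]
force: [-0.6, 0.4, 0.6]
finger_gap: 0.006
13.7 rel [ 0.0175 -0.0139  0.0029] turn [ 0.0019 -0.0002  0.0092] q [ 0.01  0.49  0.47  1.94 -0.31  0.78  0.59]
```

```bash
python3 -m creep '[[0.01,0,0,0,0,0],[0.02,0,0,0,0,0],[0.02,0,0,0,0,0]]'
python3 go.py 0.532 -0.193 0.2015 -4.4
python3 - <<'E'
from h import *
t=optics.capture("scene"); u=optics.capture("top")
a=[spot_point(x,"lid_edge")[0]["uv"] for x in (t,u)]
c1,d1=ray(t,a[0]);c2,d2=ray(u,a[1]);k=np.linalg.lstsq(np.c_[d1,-d2],c2-c1,rcond=None)[0];print("edge",c1+d1*k[0],c2+d2*k[1])
E
```

```text
clock: 14.0
ee_pos: [0.541, -0.2317, 0.2066]
ee_rot: [-2.297, -2.143, -0.0]
force: [0.4, -0.4, 0.4]
finger_gap: 0.007
14.0 rel [ 0.0475 -0.0146  0.0064] turn [ 0.0002 -0.0003  0.0092] q [-0.02  0.48  0.47  1.95 -0.31  0.78  0.56]
edge [ 0.53874387 -0.2241078   0.25706418] [ 0.53864121 -0.22269405  0.25632547]
```

```bash
python3 -m creep '[[0.016,0,0,0,0,0],[0.033,0,0.0015,0,0,0],[0.049,0,0.004,0,0,0],[0.065,0,0.009,0,0,0],[0.08,0,0.014,0,0,0]]'
python3 go.py 0.54 -0.156 0.188 -4.4
python3 - <<'E'
from h import *
t=optics.capture("scene"); u=optics.capture("top")
a=[spot_point(x,"lid_edge")[0]["uv"] for x in (t,u)]
c1,d1=ray(t,a[0]);c2,d2=ray(u,a[1]);k=np.linalg.lstsq(np.c_[d1,-d2],c2-c1,rcond=None)[0];print("edge",c1+d1*k[0],c2+d2*k[1])
E
```

```text
clock: 14.7
ee_pos: [0.5453, -0.1672, 0.1949]
ee_rot: [-2.297, -2.143, -0.0]
force: [-1.2, -2.1, -0.9]
finger_gap: 0.005
14.7 rel [ 0.0136 -0.0076  0.0086] turn [-0.0001 -0.0003  0.009 ] q [-0.13  0.48  0.47  2.   -0.32  0.73  0.47]
edge [ 0.5410406  -0.13781405  0.23975744] [ 0.54116328 -0.13979059  0.24054065]
```

```bash
python3 -m creep '[[0.015,0,0.007,0,0,0],[0.029,0,0.015,0,0,0],[0.042,0,0.0245,0,0,0],[0.055,0,0.035,0,0,0],[0.066,0,0.047,0,0,0]]'
python3 -m creep '[[0.0106,0,0.0126,0,0,0],[0.02,0,0.026,0,0,0],[0.028,0,0.04,0,0,0],[0.035,0,0.055,0,0,0],[0.04,0,0.0705,0,0,0]]'
```

```text
clock: 15.4
ee_pos: [0.549, -0.1148, 0.1568]
ee_rot: [-2.297, -2.142, -0.0]
force: [-0.6, -0.8, 0.8]
finger_gap: 0.004
clock: 15.9
ee_pos: [0.5514, -0.0837, 0.1002]
ee_rot: [-2.298, -2.142, -0.0]
force: [0.1, 1.1, 0.4]
finger_gap: 0.003
```

```bash
python3 -m creep '[[0.004,0,0.012,0,0,0],[0.006,0,0.024,0,0,0],[0.008,0,0.034,0,0,0],[0.008,0,0.042,0,0,0],[0.008,0,0.048,0,0,0]]'
python3 -m creep '[[0,0,0,0,0,0]]'
```

```text
clock: 16.4
ee_pos: [0.5517, -0.078, 0.0624]
ee_rot: [-2.299, -2.141, 0.0]
force: [0.6, 0.4, 0.4]
finger_gap: 0.006
clock: 16.5
ee_pos: [0.5515, -0.0781, 0.0623]
ee_rot: [-2.299, -2.141, 0.001]
force: [-0.9, 0.5, -0.3]
finger_gap: 0.005
```

Press down in small steps until there is a clear contact force.

```bash
python3 -m creep '[[0,0,0.0015,0,0,0],[0,0,0.003,0,0,0],[0,0,0.003,0,0,0]]'
python3 -m creep '[[0,0,0.001,0,0,0],[0,0,0.002,0,0,0],[0,0,0.002,0,0,0]]'
```

```text
clock: 16.8
ee_pos: [0.5519, -0.0782, 0.0613]
ee_rot: [2.299, 2.141, 0.001]
force: [-2.3, -0.4, 7.6]
finger_gap: 0.006
clock: 17.1
ee_pos: [0.5519, -0.0782, 0.061]
ee_rot: [2.299, 2.14, 0.003]
force: [-5.6, 1.4, 26.6]
finger_gap: 0.006
```

```bash
python3 -m creep '[[0,0,-0.02,0,0,0],[0,0,-0.07,0,0,0],[0,0,-0.13,0,0,0],[0,0,-0.19,0,0,0],[0,0,-0.25,0,0,0]]'
python3 -m creep '[[0,0,0,0,0,0],[0,0,0,0,0,0],[0,0,0,0,0,0]]'
python3 - <<'E'
from h import *
t=optics.capture("scene"); u=optics.capture("top")
a=[spot_point(x,"lid_edge")[0]["uv"] for x in (t,u)]
c1,d1=ray(t,a[0]);c2,d2=ray(u,a[1]);k=np.linalg.lstsq(np.c_[d1,-d2],c2-c1,rcond=None)[0];print("edge",c1+d1*k[0],c2+d2*k[1])
for n,z in (("scoop",.006),("cups",0),("canister",0),("lantern",0)): print(n,[(at(x,d["uv"],z).round(3),round(d["confidence"],2)) for x in (t,u) for d in spot_point(x,n)[:1]])
cv2.imwrite("pics/f.png",np.vstack([t["img"][60:330,60:560],u["img"][60:330,100:600]]))
E
```

```text
clock: 17.6
ee_pos: [0.5513, -0.078, 0.2611]
ee_rot: [2.299, 2.141, 0.0]
force: [1.3, 0.4, 0.1]
finger_gap: 0.005
clock: 17.9
ee_pos: [0.5511, -0.0775, 0.2581]
ee_rot: [-2.297, -2.141, 0.001]
force: [0.3, -0.6, -0.9]
finger_gap: 0.005
edge [ 0.54780592 -0.01204933  0.06958821] [ 0.54826128 -0.02267669  0.07159952]
scoop [(array([0.762, 0.202, 0.006]), 0.67), (array([0.483, 0.271, 0.006]), 0.61)]
cups [(array([0.646, 0.369, 0.   ]), 0.68), (array([0.639, 0.373, 0.   ]), 0.97)]
canister [(array([0.76 , 0.209, 0.   ]), 0.85), (array([0.747, 0.203, 0.   ]), 0.89)]
lantern [(array([0.4  , 0.473, 0.   ]), 0.77), (array([0.397, 0.476, 0.   ]), 0.85)]
```

View pics/f.png

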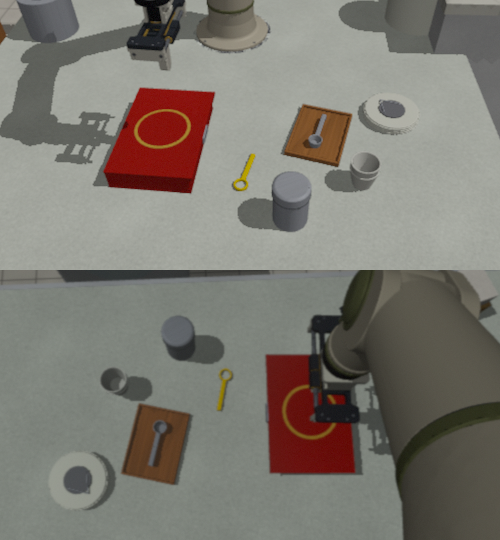

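The lid looks shut and everything else is in place. The networks' triangulated edge height (0.070) is above the expected 0.061, though, and the rays miss each other by 10 mm. I'll check by touching near the free edge.

```bash
python3 -m creep '[[0.05,0,0.05,0,0,0],[0.05,0,0.11,0,0,0],[0.05,0,0.17,0,0,0],[0.05,0,0.22,0,0,0],[0.05,0,0.233,0,0,0]]'
python3 -m creep '[[0,0,0.002,0,0,0],[0,0,0.004,0,0,0],[0,0,0.006,0,0,0],[0,0,0.008,0,0,0],[0,0,0.01,0,0,0]]'
```

```text
clock: 19.0
ee_pos: [0.5525, -0.0377, 0.069]
ee_rot: [-2.295, -2.139, 0.006]
force: [0.3, 0.4, -0.2]
finger_gap: 0.004
clock: 19.5
ee_pos: [0.5551, -0.0379, 0.0654]
ee_rot: [2.297, 2.141, 0.002]
force: [0.6, -0.1, -0.1]
finger_gap: 0.006
```

```bash
python3 -m creep '[[0,0,0.0015,0,0,0],[0,0,0.003,0,0,0],[0,0,0.0045,0,0,0],[0,0,0.006,0,0,0]]'
python3 -m creep '[[0,0,0.0005,0,0,0],[0,0,0.001,0,0,0]]'
```

```text
clock: 19.9
ee_pos: [0.5547, -0.038, 0.0608]
ee_rot: [-2.299, -2.141, -0.002]
force: [-6.7, 1.1, 34.1]
finger_gap: 0.004
clock: 20.1
ee_pos: [0.5547, -0.038, 0.0609]
ee_rot: [-2.299, -2.141, -0.003]
force: [-7.5, 2.3, 34.2]
finger_gap: 0.004
```

The contact near the free edge is hard at z = 0.061, which is exactly the shut height. Now retreat and hand in.

```bash
python3 -m creep '[[0,0,-0.02,0,0,0],[0,0,-0.07,0,0,0],[0,0,-0.13,0,0,0],[0,0,-0.19,0,0,0],[0,0,-0.22,0,0,0]]'
python3 -m creep '[[0,0,0,0,0,0],[0,0,0,0,0,0],[0,0,0,0,0,0]]'
python3 -c "
from h import *
print(ctrl.sign_off())"
```

```text
clock: 20.6
ee_pos: [0.5555, -0.0385, 0.2385]
ee_rot: [2.297, 2.139, 0.005]
force: [1.1, -0.2, -0.2]
finger_gap: 0.005
clock: 20.9
ee_pos: [0.5538, -0.0377, 0.2336]
ee_rot: [-2.297, -2.141, 0.002]
force: [-0.0, 0.3, -0.5]
finger_gap: 0.004
the job is handed in; nothing more can be done
None
```

The tea scoop is lying flat in the tray with its bowl up, and the tin's lid is shut. I gripped the scoop by its handle, lowered it until it touched the tray floor, and let go there. I then pushed the lid over slowly (planned at about 0.9 rad/s) and pressed it shut. I handed in at about 21 s, and no verdict was given.

**Scoop:** the last pictures show it in the tray, level and bowl up. The overhead and wrist views put it within about 10 mm of the tray's centre.

**Lid:** the fingertips met hard contact at 0.061 m, the shut height, at two places (26 N mid-lid, 34 N near the free edge).

**Everything else:** the cups, canister and lantern look where they were, with cup and canister readings within about 11 mm of the first ones. I have no starting position for the lantern. The six other bits were in the tin in the last picture before the lid closed, and I had not touched them.

**Checks that disagreed:**
- The networks placed the lid edge at about 0.070 m, with a 10 mm mismatch between cameras. The contact near the edge settled it.
- In the final scene view the scoop detector pointed at the canister, which the picture shows to be wrong.

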